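# Rack the dipped candles, pin them with the retaining rod and cover the wax

### The arm

A 6-joint arm with a two-finger parallel gripper is mounted at the origin on the work surface. World frame = base frame: x ahead of the robot, y to its left, z up, the work surface at z = 0. Lengths are in m, angles in rad, forces in N, time in s.
With the tool pointing down it reaches from about 0.25 to 0.775 m from the base axis. Payload 4 kg.
Tool frame: the origin (TCP) lies midway between the tips of the shut fingers; the grasp point (between the pads) lies 19 mm behind it (robot.grasp_offset is the distance from the TCP to the grasp point, in m); z points along the fingers, y is the direction in which the jaws open and shut (so a half turn about z gives the same grasp; the last joint's range is limited). The gripper opens to 94 mm and grips with 3 to 60 N. Pads are 16 mm wide; open, the fingers measure 119 mm over their backs; the gripper's body (75 mm by 177 mm) begins 78 mm behind the grasp point.
Start: joints at [-0.103, 0.087, 1.371, -0, 1.684, -0.103], TCP at [0.55, -0, 0.206] pointing down, gripper open.
Joint ranges: [-3.1, 3.1], [-0.76, 2.03], [0.27, 2.55], [-1.08, 4.22], [0.17, 2.65], [-2.57, 2.57]. Speed limits (rad/s): [2.79, 2.79, 3.14, 3.14, 3.14, 3.14].

### API

Orientations are given as [roll, pitch, yaw] about the fixed x, y, z axes, in that order (R = Rz(yaw) Ry(pitch) Rx(roll)).
In Python, from bench import status, viewer, order, robot gives the robot as it stands. The module is installed in compiled form; this text tells all that it offers.
- The arm moves only by the tool move_arm, never from a script. Its argument "targets" is a list of rows, each a list of 3 entries, a list of its own where there are three numbers: the shift along the tool's x, y, z in mm, then the turn, a rotation vector about the tool's x, y, z in degrees, then the opening, from -1 (shut) to 1 (fully open). A call has 1 to 20 rows; each row is the pose to reach, as a shift and turn from the pose commanded when the call began, along the tool's axes at that moment; what a row does not reach only later rows make up. A row lasts 1/8 s, in which the tool goes at most 62.5 mm and 10.7 degrees, less where a joint would pass 70% of its speed; a pose out of reach is approached as far as the arm can. A call with a gripper value outside its range is refused whole. The fingers move at their own pace and stop on an object; the grip force is fixed at half the most. Time passes only in rows, so rows that repeat a pose let the fingers close. It gives the time, the measured TCP pose, the force and the opening at its end, in the units of the state.
- status.get_obs(): the state, without advancing time (a new reading comes with each control period).
- viewer.snapshot(name): name is "scene" or "side" or "wrist"; returns the picture (420x560x3 uint8, red, green, blue); there is no depth.
- viewer.camera_model(name): a dict with "K" (3x3 intrinsics, pixels), "xyz" and "attitude" of the camera in the world; the wrist camera has in their place "T_tool_cam" (4x4, takes a point from camera to tool coordinates, whose origin is the TCP and whose axes are the flange's). Camera axes: x right, y up, looking along -z (the intrinsics and any distortion apply to the point x, -y, -z); pixel columns grow to the right and rows downward; lengths in m; the calibration is good to about 2 mm. The wrist camera is an equidistant fisheye: a pixel r from the principal point sees the ray r / f radians off the axis. A picture is of the moment at which its call begins: read the wrist's pose just before it. camera_model takes no time and is no camera call.
- order.close_job(): hands the job in, once; it reports no verdict.
The state is a dict: "time": time; "joint_positions": joint angles; "qvel": joint speeds; "joint_torque": joint torques, N m; "tool_pos": TCP position; "ee_rot": TCP orientation; "wrist_force": force on the tool from outside, world axes, zero at the start; "wrist_torque": the same for the moment, N m; "width": finger opening in m.
Only numpy, scipy, OpenCV 4.12 (cv2) and the standard library are available. Lean on these libraries where they do the work, as an engineer would, in place of code of your own. Each camera call takes 0.05 s, during which the arm holds its last target. There are 200 camera calls.

### The job

Put this batch of dipped candles away to cool: take every candle carrier off the drip stand and set it down in a notch of its own in the cooling rack, keeping the candles hanging upright all the way; when all are in, push the retaining rod in from the end opposite the lock collar, through both cheeks and the eyes of all the carriers, until the shoulder of its handle is against the cheek, and only then turn the collar's lever right over to its locked mark. Also cover the wax pot with its lid, seated level in the rim, and leave the other things on the bench where they stand.

Things in the scene. Friction and masses are not known exactly. Their poses are not given: they have to be found in the camera images.
- rack: Cooling rack, fixed; its place and turn vary. Origin: centre of its underside; y is its long direction. Wooden cheeks 12 mm thick, 156 mm high, stand across it at y = -92 and +92 mm (above 112 mm they are 54 mm wide). Two notched rails between them, at x = -39 and +39 mm, hold the carriers' bars. The lock collar is outside the -y cheek; the rod goes in through the +y cheek.
- notch1 (a point): Middle of the first of the rack's four notch pairs, rack y = -60 mm; the others follow every 40 mm along +y. On the notch floors, 100 mm up, where the underside of a seated bar lies. Notches are 22 mm wide (y), teeth between them 10 mm high; end lips 12 mm high leave a bar 2.5 mm play either way in x. Axes as the rack's.
- rod_hole (a point): Centre of the rod hole at the outer face of the rack's +y cheek (rack x = 0, y = 98, z = 134 mm). Both cheeks have this 16 mm round hole, in line along rack y. The home rod's origin lies here, or up to 3 mm lower since it lies loose in the holes.
- stand: Drip stand, fixed; its place and turn vary. Two plain rails along its y, 290 mm long, at x = -39 and +39 mm, tops 100 mm up; end walls no higher. The carriers hang on it at first, bars across the rails. Origin: centre of its underside.
- carrier1: Candle carrier (three or four of the four are there; None if absent), 100 g. Wooden bar 86 mm long (x), 16 wide (y), 14 high; on it an eye block 30 mm wide (x), 16 thick (y), reaching 58 mm above the bar's underside; two tapers 15 mm thick hang 78 mm below the bar at x = -20 and +20. Origin: 78 mm below the middle of the bar's underside, z up. Take it by the eye block.
- carrier2: Candle carrier (three or four of the four are there; None if absent), 100 g. Wooden bar 86 mm long (x), 16 wide (y), 14 high; on it an eye block 30 mm wide (x), 16 thick (y), reaching 58 mm above the bar's underside; two tapers 15 mm thick hang 78 mm below the bar at x = -20 and +20. Origin: 78 mm below the middle of the bar's underside, z up. Take it by the eye block.
- carrier3: Candle carrier (three or four of the four are there; None if absent), 100 g. Wooden bar 86 mm long (x), 16 wide (y), 14 high; on it an eye block 30 mm wide (x), 16 thick (y), reaching 58 mm above the bar's underside; two tapers 15 mm thick hang 78 mm below the bar at x = -20 and +20. Origin: 78 mm below the middle of the bar's underside, z up. Take it by the eye block.
- carrier4: Candle carrier (three or four of the four are there; None if absent), 100 g. Wooden bar 86 mm long (x), 16 wide (y), 14 high; on it an eye block 30 mm wide (x), 16 thick (y), reaching 58 mm above the bar's underside; two tapers 15 mm thick hang 78 mm below the bar at x = -20 and +20. Origin: 78 mm below the middle of the bar's underside, z up. Take it by the eye block.
- carrier1_eye (a point): Centre of the 18 mm round hole along y through the eye block of carrier1, 34 mm above the bar's underside, 24 mm below the block's top. Axes as the carrier's.
- carrier2_eye (a point): Centre of the 18 mm round hole along y through the eye block of carrier2, 34 mm above the bar's underside, 24 mm below the block's top. Axes as the carrier's.
- carrier3_eye (a point): Centre of the 18 mm round hole along y through the eye block of carrier3, 34 mm above the bar's underside, 24 mm below the block's top. Axes as the carrier's.
- carrier4_eye (a point): Centre of the 18 mm round hole along y through the eye block of carrier4, 34 mm above the bar's underside, 24 mm below the block's top. Axes as the carrier's.
- rod: Retaining rod, 60 g: aluminium tube 10 mm thick, 240 mm long along its -y, tip rounded; square wooden handle 22 x 22 mm, 70 mm long, along its +y. Origin: on the axis at the handle's shoulder, the face that meets the cheek; centre of mass about 40 mm from it towards the tip. Lies level in its rest at first, axis 50 mm up. Home: origin at rod_hole, pointing along the rack's -y.
- rod_grip (a point): Middle of the rod's handle, 35 mm from the shoulder. Axes as the rod's.
- rest: Wooden rest, fixed, in which the rod lies at first: board 60 mm wide, two notched posts 59 mm high at 20 and 180 mm from the rod's shoulder towards its tip, notches 14 mm wide. Origin on the table about under the shoulder; axes as the rod's at first.
- collar (a joint): Turn (rad) of the brass lock collar, 34 mm across, about the rod's axis. 0: open, its lever leans 0.45 rad from upright to the rack's +x; it grows as the lever swings over the top to -x, to a stop at 1.30, where the lever leans 0.85 rad to -x and points at the white mark on the cheek: locked. Begins near open, stays where left; about 0.04 N m turns it.
- lever_tip (a point): Centre of the 18 mm black ball at the end of the collar's 9 mm thick lever, 47 mm from the collar's axis, at rack y = -112 mm (14 mm outside the cheek's face). The collar reaches to rack y = -118 mm, the home rod to y = -142 mm.
- pot: Steel wax pot, 120 mm across, wall 4 mm, on a white hot plate 150 x 150 mm; fixed, its place varies. Origin: centre of the hot plate's underside. Wire handles on its +x and -x sides reach 84 mm from the axis.
- pot_rim (a point): Centre of the pot's mouth, level with the rim, 130 mm above the table.
- lid: Loose wooden lid, 140 g, lying on the table at first: disc 132 mm across, 10 mm thick, with a 102 mm wide, 6 mm deep step beneath that drops inside the rim, and a round knob 28 mm across on top, 24 to 48 mm above the origin. Origin: centre of the step's underside; seated it lies 6 mm below the rim.
- lid_knob (a point): Centre of the lid's knob, 36 mm above the lid's origin.
- pillar_tall: tall plain wax pillar candle, 60 mm across, 75 mm high; origin at the centre of its underside. Not part of the job.
- pillar_short: short plain wax pillar candle, 66 mm across, 40 mm high; origin at the centre of its underside. Not part of the job.
- oil_bottle: amber glass bottle, 52 mm across, 120 mm high; origin at the centre of its underside. Not part of the job.
Not all that is in view belongs to the job. What is shaped like the carrier2 but pink or yellow is not meant.

How it is judged:
By the outcome, as a careful person would: the job done as asked, in the order asked, and still so for the second after the job is handed in, with the robot touching nothing.
Of carrier1, carrier2, carrier3, carrier4 only 3 to 4 are there at a start; the rules pass over those that are not, and their reading is None.
At some moment in a run one of lid may be knocked a few centimetres aside while the robot is not near it.
It also fails if it takes over 200 s, if anything falls off the work surface, if the arm or the gripper's body presses on something with over 40 N, if the wrist force passes 120 N, or if a joint passes its speed limit or range.

## Working session

There is one attempt and no reset: what is moved stays moved. The work goes in short steps, Python scripts to look and compute and a tool call to move; the robot and the scene stay as the last step left them, time stands still between calls to the robot, and variables do not carry over. Pictures are saved under pics/ and viewed, about 12 in all and at most 16, crops included, and the job is handed in when it is done.

Besides the shell and the picture viewer there is one more tool, called after "Emit:" by a JSON object that holds its "method" and its "body". move_arm: Moves the arm, as the interface text tells. Its arguments: {"type":"object","properties":{"targets":{"type":"array"}},"required":["targets"]}

```bash
mkdir -p pics; ls; python3 - <<'E'
from bench import status, viewer, order, robot
import cv2, numpy as np
np.set_printoptions(precision=4,suppress=True)
print(status.get_obs())
for n in ("scene","side","wrist"):
    print(n,viewer.camera_model(n))
    cv2.imwrite(f"pics/{n}0.png",viewer.snapshot(n)[:,:,::-1])
print(robot.grasp_offset)
E
```

```text
pics
{'time': 0.0, 'joint_positions': array([-0.1031,  0.0879,  1.3722, -0.    ,  1.6836, -0.1031]), 'qvel': array([ 0.0015, -0.0004,  0.0002,  0.0003,  0.0013, -0.0007]), 'joint_torque': array([  0.0013, -34.0183, -30.2424,   0.0718,   0.033 ,  -0.0001]), 'tool_pos': array([0.5495, 0.    , 0.2043]), 'ee_rot': array([-3.1394, -0.0002,  1.5708]), 'wrist_force': array([ 0.0798, -0.3359,  0.6704]), 'wrist_torque': array([-0.0103, -0.0543,  0.001 ]), 'width': 0.09373069267229443}
scene {'K': array([[463.5408,   0.    , 282.1745],
       [  0.    , 463.5408, 214.9213],
       [  0.    ,   0.    ,   1.    ]]), 'xyz': array([ 1.3159, -0.747 ,  0.8281]), 'attitude': array([ 0.9831, -0.0004,  0.815 ])}
side {'K': array([[481.0755,   0.    , 273.2518],
       [  0.    , 481.0755, 203.8311],
       [  0.    ,   0.    ,   1.    ]]), 'xyz': array([0.5148, 0.8033, 0.9779]), 'attitude': array([ 0.7748, -0.0196, -3.0644])}
wrist {'K': array([[325.1923,   0.    , 279.9599],
       [  0.    , 325.1923, 211.0192],
       [  0.    ,   0.    ,   1.    ]]), 'T_tool_cam': array([[ 0.001 ,  0.9733,  0.2294,  0.066 ],
       [ 1.    , -0.001 ,  0.0001,  0.0005],
       [ 0.0004,  0.2294, -0.9733, -0.1797],
       [ 0.    ,  0.    ,  0.    ,  1.    ]])}
0.0188
```

View pics/scene0.png

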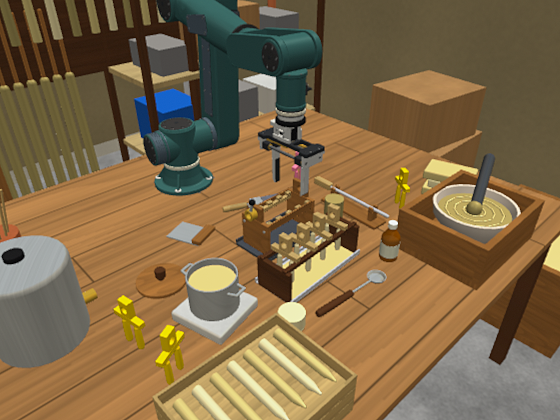

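View pics/side0.png

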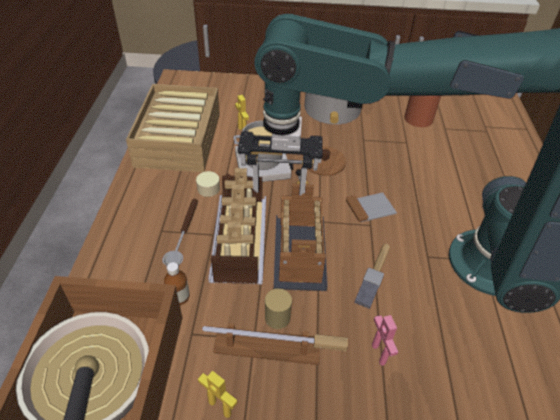

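View pics/wrist0.png

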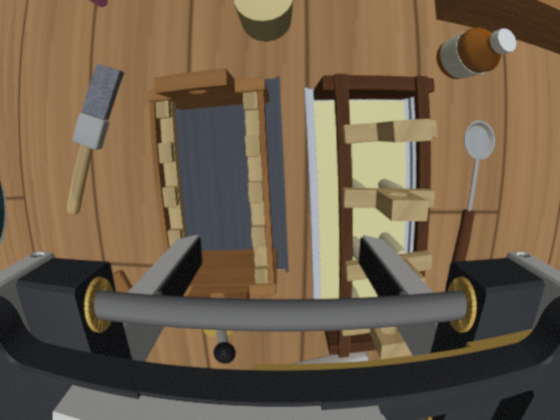

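```bash
cat > h.py <<'E'
import numpy as np, cv2
from scipy.spatial.transform import Rotation as R
from bench import status, viewer, order, robot
np.set_printoptions(precision=4,suppress=True)
def tool():
    o=status.get_obs(); return np.array(o['tool_pos']),R.from_euler('xyz',o['ee_rot']).as_matrix()
def cam(n,tl=None):
    m=viewer.camera_model(n); K=m['K']
    if n=='wrist':
        p,r=tl or tool(); T=np.array(m['T_tool_cam'])
        return K,p+r@T[:3,3],r@T[:3,:3]
    return K,np.array(m['xyz']),R.from_euler('xyz',m['attitude']).as_matrix()
def proj(n,P,tl=None):
    K,c,r=cam(n,tl); q=(np.atleast_2d(P)-c)@r; q=q*[1,-1,-1]
    if n=='wrist':
        h=np.hypot(q[:,0],q[:,1])+1e-12; th=np.arctan2(h,q[:,2]); u=q[:,:2]/h[:,None]*th[:,None]
    else: u=q[:,:2]/q[:,2:]
    return u*[K[0,0],K[1,1]]+K[:2,2]
def ray(n,px,tl=None):
    K,c,r=cam(n,tl); u=(np.atleast_2d(px)-K[:2,2])/[K[0,0],K[1,1]]
    if n=='wrist':
        t=np.linalg.norm(u,axis=1)[:,None]; d=np.c_[u/(t+1e-12)*np.sin(t),np.cos(t)]
    else: d=np.c_[u,np.ones(len(u))]
    return c,(d*[1,-1,-1])@r.T
def at_z(n,px,z,tl=None):
    c,d=ray(n,px,tl); return c+d*((z-c[2])/d[:,2])[:,None]
def ortho(n,img,z,x0,x1,y0,y1,s,tl=None):
    """top-down map at height z: column=(x-x0)*s, row=(y1-y)*s (s px per m)"""
    X,Y=np.meshgrid(np.arange(x0,x1,1/s),np.arange(y1,y0,-1/s))
    u=proj(n,np.c_[X.ravel(),Y.ravel(),np.full(X.size,z)],tl).astype(np.float32)
    return cv2.remap(img,u[:,0].reshape(X.shape),u[:,1].reshape(X.shape),cv2.INTER_LINEAR)
E
python3 - <<'E'
from h import *
tl=tool()
print("rack cheek top z.156\n",at_z('wrist',[(157,85),(227,78),(190,290)],.156))
print("rails z.11\n",at_z('wrist',[(165,110),(250,100),(262,275)],.11))
print("stand rails z.1\n",at_z('wrist',[(343,80),(422,80),(345,350)],.1))
print("carriers bar top .114",at_z('wrist',[(435,130),(350,133),(430,195),(348,197),(430,262),(350,270)],.114))
print('lever',at_z('wrist',[(225,352)],.176))
print('rod side z.05',at_z('side',[(205,332),(316,341),(347,343)],.05))
print('lid',at_z('side',[(325,155)],.04),at_z('scene',[(160,272)],.048))
print('pot',at_z('scene',[(212,275)],.13))
E
```

```text
rack cheek top z.156
 [[ 0.4604  0.1064  0.156 ]
 [ 0.5128  0.1079  0.156 ]
 [ 0.4777 -0.0531  0.156 ]]
rails z.11
 [[ 0.45    0.0915  0.11  ]
 [ 0.5248  0.0966  0.11  ]
 [ 0.5334 -0.0592  0.11  ]]
stand rails z.1
 [[ 0.6049  0.1168  0.1   ]
 [ 0.6806  0.1233  0.1   ]
 [ 0.6209 -0.1563  0.1   ]]
carriers bar top .114 [[ 0.6876  0.0765  0.114 ]
 [ 0.6084  0.0695  0.114 ]
 [ 0.6862  0.0175  0.114 ]
 [ 0.6083  0.0148  0.114 ]
 [ 0.695  -0.048   0.114 ]
 [ 0.6142 -0.0531  0.114 ]]
lever [[ 0.5063 -0.0987  0.176 ]]
rod side z.05 [[0.6823 0.2918 0.05  ]
 [0.4455 0.292  0.05  ]
 [0.3801 0.2909 0.05  ]]
lid [[ 0.4267 -0.3361  0.04  ]] [[ 0.4413 -0.3523  0.048 ]]
pot [[ 0.6234 -0.3132  0.13  ]]
```

Emit:
{"method": "move_arm", "body": {"targets": [[[-50,10,-50],[0,0,0],1],[[-100,20,-100],[0,0,0],1],[[-120,20,-130],[0,0,0],1],[[-120,20,-130],[0,0,0],1],[[-120,20,-130],[0,0,0],1]]}}

```text
time: 0.78
tool_pos: [0.5698, -0.1196, 0.3341]
ee_rot: [-3.14, -0.001, 1.571]
wrist_force: [0.2, 0.0, -0.8]
width: 0.0943
```

```bash
python3 - <<'E'
from h import *
import pickle
tl=tool(); im=viewer.snapshot('wrist'); pickle.dump((tl,im),open('A.pkl','wb')); print(tl[0])
a=ortho('wrist',im[:,:,::-1].copy(),.114,.42,.72,-.2,.15,1700,tl)
print(a.shape); cv2.imwrite('pics/A.png',a)
E
```

```text
[ 0.5698 -0.1196  0.3341]
(595, 510, 3)
```

View pics/A.png

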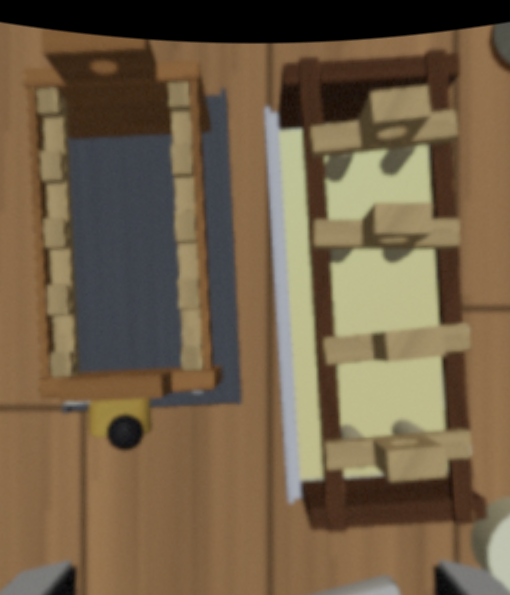

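```bash
cat >> h.py <<'E'
def T2(x,y,a,P):
    P=np.atleast_2d(P).astype(float); c,s=np.cos(a),np.sin(a)
    return np.c_[x+c*P[:,0]-s*P[:,1],y+s*P[:,0]+c*P[:,1],P[:,2]]
def lines(img,n,segs,tl,z,x0,y1,s,col):
    """draw world segments on an ortho map by the same camera"""
    _,c,_=cam(n,tl)
    for A,B in segs:
        q=[]
        for P in (A,B):
            P=c+(P-c)*(z-c[2])/(P[2]-c[2]); q.append((int(round((P[0]-x0)*s*8)),int(round((y1-P[1])*s*8))))
        cv2.line(img,q[0],q[1],col,1,cv2.LINE_AA,3)
def rect(x0,x1,y0,y1,z): 
    p=[(x0,y0,z),(x1,y0,z),(x1,y1,z),(x0,y1,z)]; return list(zip(p,p[1:]+p[:1]))
def rack_segs(p):
    L=[]
    for y in (-.092,.092):
        L+=rect(-.027,.027,y-.006,y+.006,.156)
    for k in range(4):
        L+=rect(-.0455,.0455,-.071+.04*k,-.049+.04*k,.1)
    L+=rect(-.05,.05,-.098,.098,.112)
    return [(T2(*p,a)[0],T2(*p,b)[0]) for a,b in L]
def car_segs(p):
    L=rect(-.043,.043,-.008,.008,.114)+rect(-.015,.015,-.008,.008,.158)
    return [(T2(*p,a)[0],T2(*p,b)[0]) for a,b in L]
E
cat > ov.py <<'E'
from h import *
import pickle,sys
rack=(.4910,.0146,.052)
cars=[(.646,.073,.06),(.647,.013,.0),(.652,-.052,.05),(.654,-.113,.04)]
tl,im=pickle.load(open('A.pkl','rb')); im=im[:,:,::-1].copy()
s=2700; a=ortho('wrist',im,.112,.425,.56,-.1,.118,s,tl); b0=a.copy()
lines(a,'wrist',rack_segs(rack),tl,.112,.425,.118,s,(0,255,0))
b=ortho('wrist',im,.114,.59,.71,-.155,.11,2250,tl)
for c in cars: lines(b,'wrist',car_segs(c),tl,.114,.59,.11,2250,(0,0,255))
h=max(len(a),len(b)); f=lambda i:cv2.copyMakeBorder(i,0,h-len(i),0,5,cv2.BORDER_CONSTANT)
o=np.hstack([f(a),f(b)]); print(o.shape); cv2.imwrite(sys.argv[1],o)
E
python3 ov.py pics/ov1.png
```

```text
(597, 645, 3)
```

View pics/ov1.png

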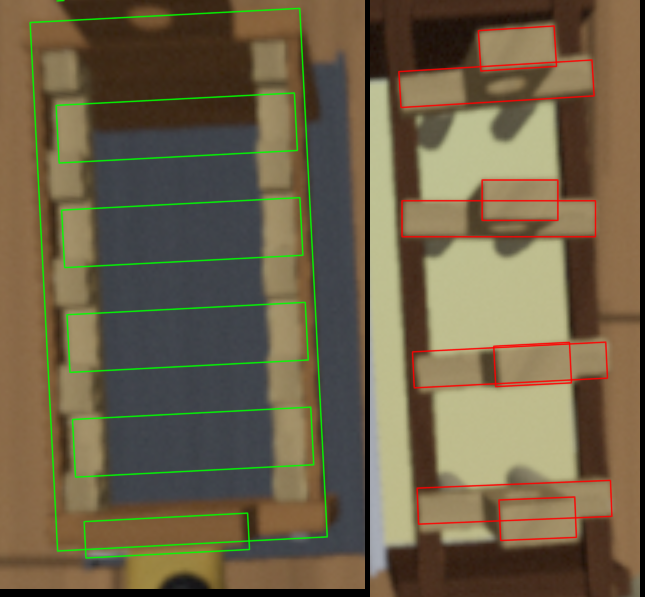

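```bash
cat > ov2.py <<'E'
from h import *
import pickle,sys
rack=(.4902,.0164,.0525)
def segs(p):
    L=[]
    for sx in (-1,1):
        for y in (-.04,0,.04): L+=rect(sx*.039-.0065,sx*.039+.0065,y-.009,y+.009,.11)
        L+=[((sx*.0455,-.086,.112),(sx*.0455,.086,.112))]
    for y in (-.092,.092): L+=rect(-.027,.027,y-.006,y+.006,.156)
    L+=rect(-.05,.05,-.098,.098,.112)
    return [(T2(*p,a)[0],T2(*p,b)[0]) for a,b in L]
A=pickle.load(open('A.pkl','rb')); w=cv2.imread('pics/wrist0.png')
t0=(np.array([.5495,0,.2043]),R.from_euler('xyz',[-3.1394,-.0002,1.5708]).as_matrix())
o=[]
for tl,im in ((A[0],A[1][:,:,::-1].copy()),(t0,w)):
    s=2700; a=ortho('wrist',im,.112,.425,.56,-.1,.12,s,tl)
    lines(a,'wrist',segs(rack),tl,.112,.425,.12,s,(0,255,0)); o.append(a)
cv2.imwrite(sys.argv[1],np.hstack(o))
E
python3 ov2.py pics/ov2.png
```

```text
(no output)
```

View pics/ov2.png

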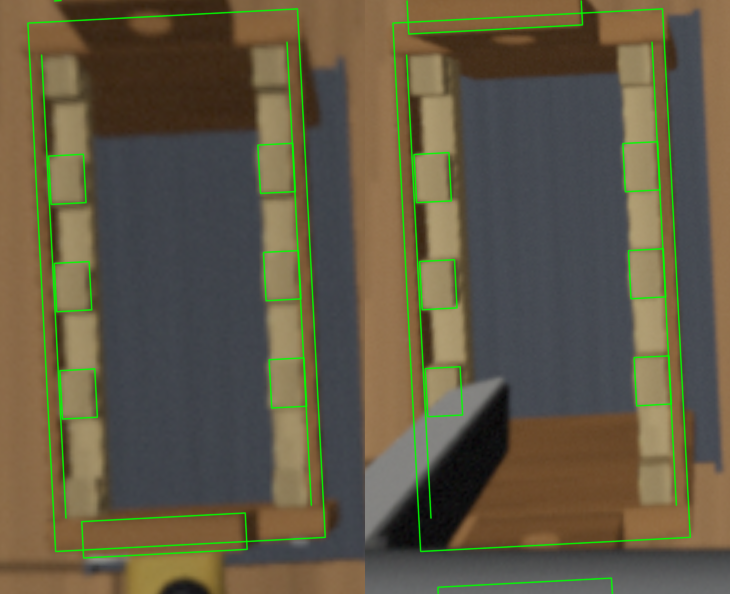

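```bash
cat >> h.py <<'E'
RACK=(.4902,.0164,.0525)
def plan(cmd,tg):
    """cmd,(x,y,z,yaw offset rad from start yaw); prints tool-frame shift mm, turn deg about tool z"""
    x,y,z,a=cmd; M=(R.from_euler('z',a)*R.from_euler('xyz',[np.pi,0,np.pi/2])).as_matrix()
    for t in tg:
        d=M.T@(np.array(t[:3])-cmd[:3])*1000; print(np.round(d,1),'turn z',round(-np.degrees(t[3]-a),1))
E
python3 - <<'E'
from h import *
cmd=(.57,-.12,.336,0)
c=(.646,.073); a=.06
print('pick');plan(cmd,[(*c,.25,a),(*c,.121,a),(*c,.276,a)])
n=T2(*RACK,(0,.06,0))[0][:2]; r=.0525; print(n)
print('place');plan((*c,.276,a),[(*n,.276,r),(*n,.122,r)])
E
```

```text
pick
[193.  76.  86.] turn z -3.4
[193.  76. 215.] turn z -3.4
[193.  76.  60.] turn z -3.4
[0.4871 0.0763]
place
[  12.8 -158.5   -0. ] turn z 0.4
[  12.8 -158.5  154. ] turn z 0.4
```

Emit:
{"method": "move_arm", "body": {"targets": [[[60,25,20],[0,0,-1],0.2],[[120,50,50],[0,0,-2],0.2],[[193,76,86],[0,0,-3.5],0.2],[[193,76,86],[0,0,-3.5],0.2],[[193,76,120],[0,0,-3.5],0.2],[[193,76,160],[0,0,-3.5],0.2],[[193,76,190],[0,0,-3.5],0.2],[[193,76,205],[0,0,-3.5],0.2],[[193,76,215],[0,0,-3.5],0.2],[[193,76,215],[0,0,-3.5],0.2],[[193,76,215],[0,0,-3.5],-0.6],[[193,76,215],[0,0,-3.5],-0.6],[[193,76,215],[0,0,-3.5],-0.6],[[193,76,215],[0,0,-3.5],-0.6],[[193,76,210],[0,0,-3.5],-0.6],[[193,76,190],[0,0,-3.5],-0.6],[[193,76,160],[0,0,-3.5],-0.6],[[193,76,120],[0,0,-3.5],-0.6],[[193,76,80],[0,0,-3.5],-0.6],[[193,76,60],[0,0,-3.5],-0.6]]}}

```text
time: 3.32
tool_pos: [0.6466, 0.0731, 0.2787]
ee_rot: [3.137, 0.0, 1.632]
wrist_force: [0.2, 1.2, -2.4]
width: 0.03
```

```bash
python3 - <<'E'
from h import *
tl=tool(); o=status.get_obs(); print(tl[0],o['ee_rot'],o['width'],o['wrist_force'])
im=viewer.snapshot('wrist')[:,:,::-1].copy()
p=tl[0]; z=p[2]-.119
a=-.0+.06
q=lambda L:[(T2(p[0],p[1],a,u)[0]+[0,0,z],T2(p[0],p[1],a,v)[0]+[0,0,z]) for u,v in L]
for A,B in q(rect(-.043,.043,-.008,.008,.114)):
    u=proj('wrist',np.array([A,B]),tl); cv2.line(im,tuple(np.int32(u[0]*8)),tuple(np.int32(u[1]*8)),(0,0,255),1,cv2.LINE_AA,3)
cv2.imwrite('pics/g1.png',im)
E
```

```text
[0.6466 0.0731 0.2787] [3.1374 0.0001 1.6319] 0.030028571272633094 [ 0.1919  1.2153 -2.4172]
```

View pics/g1.png

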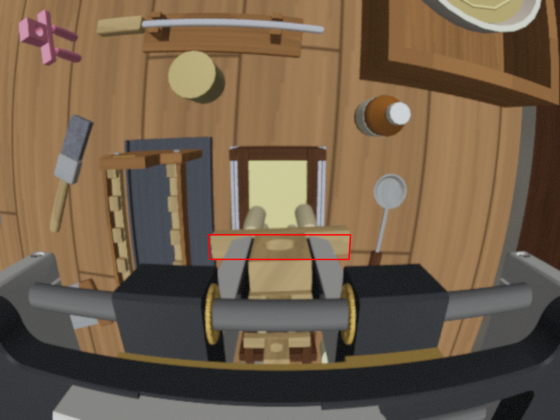

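Emit:
{"method": "move_arm", "body": {"targets": [[[2,-20,0],[0,0,0],-0.6],[[5,-60,0],[0,0,0.5],-0.6],[[9,-105,0],[0,0,0.5],-0.6],[[12,-145,0],[0,0,0.5],-0.6],[[13,-158.5,0],[0,0,0.5],-0.6],[[13,-158.5,0],[0,0,0.5],-0.6],[[13,-158.5,20],[0,0,0.5],-0.6],[[13,-158.5,50],[0,0,0.5],-0.6],[[13,-158.5,85],[0,0,0.5],-0.6],[[13,-158.5,115],[0,0,0.5],-0.6],[[13,-158.5,135],[0,0,0.5],-0.6],[[13,-158.5,145],[0,0,0.5],-0.6],[[13,-158.5,150],[0,0,0.5],-0.6],[[13,-158.5,154],[0,0,0.5],-0.6],[[13,-158.5,154],[0,0,0.5],-0.6]]}}

```text
time: 5.25
tool_pos: [0.4874, 0.0763, 0.1219]
ee_rot: [3.141, -0.0, 1.623]
wrist_force: [0.4, -0.9, -0.9]
width: 0.0299
```

```bash
python3 - <<'E'
from h import *
o=status.get_obs(); print(o['wrist_force'],o['wrist_torque'],o['width'])
im=viewer.snapshot('side'); 
cv2.imwrite('pics/s1.png',cv2.resize(im[150:310,190:350,::-1],None,fx=3.5,fy=3.5,interpolation=cv2.INTER_CUBIC))
E
```

```text
[ 0.4184 -0.9438 -0.8662] [ 0.0482 -0.0097 -0.0103] 0.029902219934076237
```

View pics/s1.png

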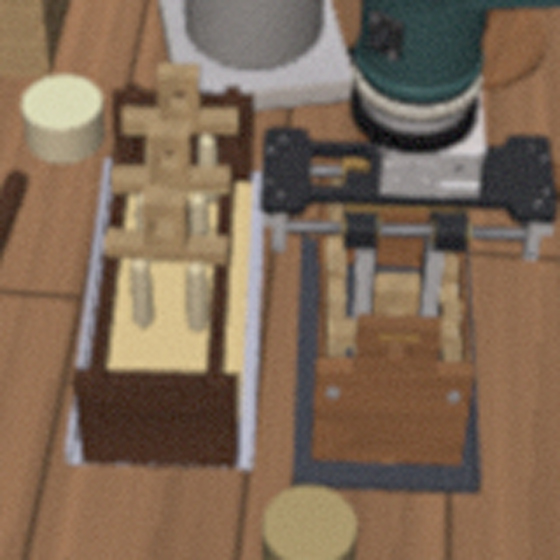

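```bash
python3 - <<'E'
from h import *
r=.0524; N=[T2(*RACK,(0,-.06+.04*k,0))[0][:2] for k in range(4)]
C={1:(.647,.013,0),2:(.652,-.052,.05),3:(.654,-.113,.04)}
prev=N[3]
for j,k in ((1,2),(2,1),(3,0)):
    x,y,a=C[j]; print('pick',j+1,N[k])
    plan((*prev,.122,r),[(x,y,.25,a),(x,y,.121,a)])
    print('place'); plan((x,y,.276,a),[(*N[k],.122,r)]); prev=N[k]
E
```

```text
pick 2 [0.4892 0.0364]
[ -71.6  156.4 -128. ] turn z 3.0
[-71.6 156.4   1. ] turn z 3.0
place
[  23.4 -157.8  154. ] turn z -3.0
pick 3 [ 0.4912 -0.0036]
[ -96.8  158.  -128. ] turn z 0.1
[-96.8 158.    1. ] turn z 0.1
place
[  56.4 -158.1  154. ] turn z -0.1
pick 4 [ 0.4933 -0.0435]
[-117.8  156.8 -128. ] turn z 0.7
[-117.8  156.8    1. ] turn z 0.7
place
[  75.9 -157.7  154. ] turn z -0.7
```

Emit:
{"method": "move_arm", "body": {"targets": [[[0,0,1],[0,0,0],-0.6],[[0,0,1],[0,0,0],0.2],[[0,0,1],[0,0,0],0.2],[[0,0,1],[0,0,0],0.2],[[0,0,-30],[0,0,0],0.2],[[0,0,-80],[0,0,0],0.2],[[0,0,-128],[0,0,0],0.2]]}}

```text
time: 6.18
tool_pos: [0.4868, 0.0763, 0.2508]
ee_rot: [-3.141, -0.0, 1.623]
wrist_force: [0.3, 0.5, 0.2]
width: 0.0563
```

Emit:
{"method": "move_arm", "body": {"targets": [[[-25,50,0],[0,0,1],0.2],[[-50,105,0],[0,0,2],0.2],[[-71.5,156.5,0],[0,0,3],0.2],[[-71.5,156.5,0],[0,0,3],0.2],[[-71.5,156.5,40],[0,0,3],0.2],[[-71.5,156.5,80],[0,0,3],0.2],[[-71.5,156.5,110],[0,0,3],0.2],[[-71.5,156.5,122],[0,0,3],0.2],[[-71.5,156.5,129],[0,0,3],0.2],[[-71.5,156.5,129],[0,0,3],0.2],[[-71.5,156.5,129],[0,0,3],-0.6],[[-71.5,156.5,129],[0,0,3],-0.6],[[-71.5,156.5,129],[0,0,3],-0.6],[[-71.5,156.5,129],[0,0,3],-0.6],[[-71.5,156.5,124],[0,0,3],-0.6],[[-71.5,156.5,100],[0,0,3],-0.6],[[-71.5,156.5,60],[0,0,3],-0.6],[[-71.5,156.5,20],[0,0,3],-0.6],[[-71.5,156.5,-15],[0,0,3],-0.6],[[-71.5,156.5,-26],[0,0,3],-0.6]]}}

```text
time: 8.68
tool_pos: [0.6478, 0.0131, 0.2786]
ee_rot: [3.137, 0.0, 1.571]
wrist_force: [1.5, -0.1, -0.7]
width: 0.0301
```

Emit:
{"method": "move_arm", "body": {"targets": [[[3,-20,0],[0,0,-0.5],-0.6],[[9,-60,0],[0,0,-1.5],-0.6],[[16,-105,0],[0,0,-2.5],-0.6],[[22,-145,0],[0,0,-3],-0.6],[[23.5,-158,0],[0,0,-3],-0.6],[[23.5,-158,0],[0,0,-3],-0.6],[[23.5,-158,20],[0,0,-3],-0.6],[[23.5,-158,50],[0,0,-3],-0.6],[[23.5,-158,85],[0,0,-3],-0.6],[[23.5,-158,115],[0,0,-3],-0.6],[[23.5,-158,135],[0,0,-3],-0.6],[[23.5,-158,145],[0,0,-3],-0.6],[[23.5,-158,150],[0,0,-3],-0.6],[[23.5,-158,155],[0,0,-3],-0.6],[[23.5,-158,155],[0,0,-3],-0.6]]}}

```text
time: 10.55
tool_pos: [0.4897, 0.0365, 0.1212]
ee_rot: [3.14, 0.0, 1.623]
wrist_force: [-0.2, 0.2, -0.8]
width: 0.0298
```

Emit:
{"method": "move_arm", "body": {"targets": [[[0,0,0],[0,0,0],0.2],[[0,0,0],[0,0,0],0.2],[[0,0,0],[0,0,0],0.2],[[0,0,-30],[0,0,0],0.2],[[0,0,-80],[0,0,0],0.2],[[0,0,-129],[0,0,0],0.2],[[-30,50,-129],[0,0,0],0.2],[[-65,105,-129],[0,0,0],0.2],[[-97,158,-129],[0,0,0],0.2],[[-97,158,-129],[0,0,0],0.2],[[-97,158,-80],[0,0,0],0.2],[[-97,158,-40],[0,0,0],0.2],[[-97,158,-10],[0,0,0],0.2],[[-97,158,0],[0,0,0],0.2],[[-97,158,0],[0,0,0],0.2],[[-97,158,0],[0,0,0],-0.6],[[-97,158,0],[0,0,0],-0.6],[[-97,158,0],[0,0,0],-0.6],[[-97,158,0],[0,0,0],-0.6],[[-97,158,-5],[0,0,0],-0.6]]}}

```text
time: 13.05
tool_pos: [0.6515, -0.052, 0.125]
ee_rot: [-3.14, -0.0, 1.623]
wrist_force: [-0.2, -0.3, -0.7]
width: 0.0299
```

Emit:
{"method": "move_arm", "body": {"targets": [[[0,0,-30],[0,0,0],-0.6],[[0,0,-70],[0,0,0],-0.6],[[0,0,-110],[0,0,0],-0.6],[[0,0,-150],[0,0,0],-0.6],[[8,-20,-150],[0,0,0],-0.6],[[22,-60,-150],[0,0,0],-0.6],[[38,-105,-150],[0,0,0],-0.6],[[52,-145,-150],[0,0,0],-0.6],[[56.5,-158,-150],[0,0,0],-0.6],[[56.5,-158,-150],[0,0,0],-0.6],[[56.5,-158,-130],[0,0,0],-0.6],[[56.5,-158,-95],[0,0,0],-0.6],[[56.5,-158,-60],[0,0,0],-0.6],[[56.5,-158,-30],[0,0,0],-0.6],[[56.5,-158,-15],[0,0,0],-0.6],[[56.5,-158,-5],[0,0,0],-0.6],[[56.5,-158,0],[0,0,0],-0.6],[[56.5,-158,5],[0,0,0],-0.6],[[56.5,-158,5],[0,0,0],-0.6]]}}

```text
time: 15.42
tool_pos: [0.492, -0.0039, 0.1217]
ee_rot: [3.139, 0.0, 1.623]
wrist_force: [-0.0, 0.8, 1.7]
width: 0.03
```

Emit:
{"method": "move_arm", "body": {"targets": [[[0,0,0],[0,0,0],0.2],[[0,0,0],[0,0,0],0.2],[[0,0,0],[0,0,0],0.2],[[0,0,-30],[0,0,0],0.2],[[0,0,-80],[0,0,0],0.2],[[0,0,-129],[0,0,0],0.2],[[-40,50,-129],[0,0,0],0.2],[[-80,105,-129],[0,0,0.5],0.2],[[-118,157,-129],[0,0,0.5],0.2],[[-118,157,-129],[0,0,0.5],0.2],[[-118,157,-80],[0,0,0.5],0.2],[[-118,157,-40],[0,0,0.5],0.2],[[-118,157,-10],[0,0,0.5],0.2],[[-118,157,0],[0,0,0.5],0.2],[[-118,157,0],[0,0,0.5],0.2],[[-118,157,0],[0,0,0.5],-0.6],[[-118,157,0],[0,0,0.5],-0.6],[[-118,157,0],[0,0,0.5],-0.6],[[-118,157,0],[0,0,0.5],-0.6],[[-118,157,-5],[0,0,0.5],-0.6]]}}

```text
time: 17.92
tool_pos: [0.6537, -0.1134, 0.1249]
ee_rot: [-3.14, -0.0, 1.614]
wrist_force: [0.8, -0.5, -0.6]
width: 0.0298
```

Emit:
{"method": "move_arm", "body": {"targets": [[[0,0,-30],[0,0,0],-0.6],[[0,0,-70],[0,0,0],-0.6],[[0,0,-110],[0,0,0],-0.6],[[0,0,-150],[0,0,0],-0.6],[[9,-20,-150],[0,0,0],-0.6],[[28,-60,-150],[0,0,0],-0.6],[[50,-105,-150],[0,0,-0.5],-0.6],[[70,-145,-150],[0,0,-0.5],-0.6],[[76,-158,-150],[0,0,-0.5],-0.6],[[76,-158,-150],[0,0,-0.5],-0.6],[[76,-158,-130],[0,0,-0.5],-0.6],[[76,-158,-95],[0,0,-0.5],-0.6],[[76,-158,-60],[0,0,-0.5],-0.6],[[76,-158,-30],[0,0,-0.5],-0.6],[[76,-158,-15],[0,0,-0.5],-0.6],[[76,-158,-5],[0,0,-0.5],-0.6],[[76,-158,0],[0,0,-0.5],-0.6],[[76,-158,5],[0,0,-0.5],-0.6],[[76,-158,5],[0,0,-0.5],-0.6]]}}

```text
time: 20.3
tool_pos: [0.4938, -0.0447, 0.1214]
ee_rot: [3.139, 0.001, 1.623]
wrist_force: [1.3, -0.3, 0.8]
width: 0.0295
```

Emit:
{"method": "move_arm", "body": {"targets": [[[0,0,0],[0,0,0],0.2],[[0,0,0],[0,0,0],0.2],[[0,0,0],[0,0,0],0.2],[[0,0,-40],[0,0,0],0.2],[[0,0,-100],[0,0,0],0.2],[[0,0,-150],[0,0,0],0.2],[[-40,15,-200],[0,0,0],0.2],[[-80,30,-210],[0,0,0],0.2],[[-80,30,-210],[0,0,0],0.2],[[-80,30,-210],[0,0,0],0.2]]}}

```text
time: 21.55
tool_pos: [0.5268, -0.1224, 0.3296]
ee_rot: [-3.14, -0.001, 1.623]
wrist_force: [0.3, -0.4, 0.3]
width: 0.0561
```

```bash
python3 - <<'E'
from h import *
import pickle
tl=tool(); im=viewer.snapshot('wrist'); pickle.dump((tl,im),open('B.pkl','wb')); print(tl[0])
E
```

```text
[ 0.5268 -0.1224  0.3296]
```

Emit:
{"method": "move_arm", "body": {"targets": [[[60,0,0],[0,0,0],0.2],[[120,0,0],[0,0,0],0.2],[[180,0,0],[0,0,0],0.2],[[220,0,0],[0,0,0],0.2],[[220,0,0],[0,0,0],0.2],[[220,0,0],[0,0,0],0.2]]}}

```text
time: 22.35
tool_pos: [0.515, 0.097, 0.3302]
ee_rot: [-3.141, 0.001, 1.624]
wrist_force: [-0.4, -0.5, 0.2]
width: 0.0563
```

```bash
python3 - <<'E'
from h import *
import pickle
tB,B=pickle.load(open('B.pkl','rb'))
tl=tool(); im=viewer.snapshot('wrist'); pickle.dump((tl,im),open('C.pkl','wb')); print(tl[0])
a=ortho('wrist',B[:,:,::-1].copy(),.112,.425,.56,-.12,.12,1700,tB)
b=ortho('wrist',im[:,:,::-1].copy(),.05,.35,.70,.22,.36,1550,tl)
for k in range(4):
    n=T2(*RACK,(0,-.06+.04*k,0))[0][:2]
    lines(a,'wrist',car_segs((*n,.0525)),tB,.112,.425,.12,1700,(0,0,255))
h=max(len(a),len(b)); f=lambda i:cv2.copyMakeBorder(i,0,h-len(i),0,5,cv2.BORDER_CONSTANT)
o=np.hstack([f(a),f(b)]); print(o.shape,a.shape); cv2.imwrite('pics/bc.png',o)
E
```

```text
[0.515  0.097  0.3302]
(408, 783, 3) (408, 230, 3)
```

View pics/bc.png

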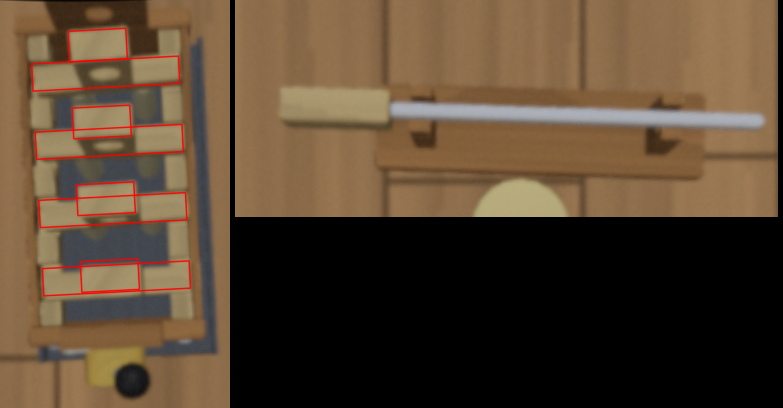

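```bash
python3 - <<'E'
from h import *
print('pink bottom',at_z('side',[(388,358),(392,350)],0.),'top',at_z('side',[(380,320),(392,322)],.13))
import pickle
tl,im=pickle.load(open('C.pkl','rb'))
m=(im[:,:,0]>150)&(im[:,:,1]<130)&(im[:,:,2]>80); ys,xs=np.nonzero(m); print(len(xs))
if len(xs): print(xs.min(),xs.max(),ys.min(),ys.max(), at_z('wrist',[(xs.mean(),ys.mean())],.07,tl))
ya=1.539; g=(.415,.2908)
cmd=T2(*RACK,(0,-.06,0))[0][:2]; M=(R.from_euler('z',.0524)*R.from_euler('xyz',[np.pi,0,np.pi/2])).as_matrix()
c=np.r_[cmd,.121]+M@np.array([140,30,-210])/1000; print('cmd',c,tl[0])
plan((*c,.0524),[(*g,.20,ya),(*g,.031,ya)])
pre=T2(*RACK,(0,.403,0))[0][:2]; print(pre); plan((*g,.031,ya),[(*g,.2,ya),(*pre,.2,.0524)])
E
```

```text
pink bottom [[0.2847 0.2912 0.    ]
 [0.2741 0.2715 0.    ]] top [[0.324  0.2786 0.13  ]
 [0.3004 0.281  0.13  ]]
21199
0 539 0 361 [[0.5201 0.152  0.07  ]]
cmd [0.516  0.0979 0.331 ] [0.515  0.097  0.3302]
[198.  -90.7 131. ] turn z -85.2
[198.  -90.7 300. ] turn z -85.2
[0.4691 0.4188]
[  -0.    0. -169.] turn z -0.0
[ -50.   129.7 -169. ] turn z 85.2
```

Emit:
{"method": "move_arm", "body": {"targets": [[[40,-20,20],[0,0,-10],0.2],[[80,-40,40],[0,0,-20],0.2],[[120,-60,60],[0,0,-30],0.2],[[160,-75,80],[0,0,-40],0.2],[[198,-90.5,100],[0,0,-50],0.2],[[198,-90.5,110],[0,0,-60],0.2],[[198,-90.5,120],[0,0,-70],0.2],[[198,-90.5,131],[0,0,-80],0.2],[[198,-90.5,131],[0,0,-85],0.2],[[198,-90.5,131],[0,0,-85],0.2],[[198,-90.5,180],[0,0,-85],0.2],[[198,-90.5,230],[0,0,-85],0.2],[[198,-90.5,270],[0,0,-85],0.2],[[198,-90.5,290],[0,0,-85],0.2],[[198,-90.5,300],[0,0,-85],0.2],[[198,-90.5,300],[0,0,-85],0.2],[[198,-90.5,300],[0,0,-85],-0.8],[[198,-90.5,300],[0,0,-85],-0.8],[[198,-90.5,300],[0,0,-85],-0.8],[[198,-90.5,300],[0,0,-85],-0.8]]}}

```text
time: 24.9
tool_pos: [0.415, 0.2901, 0.0308]
ee_rot: [3.141, 0.001, 3.107]
wrist_force: [-0.0, -0.4, 1.0]
width: 0.0216
```

Emit:
{"method": "move_arm", "body": {"targets": [[[0,0,-5],[0,0,0],-0.8],[[0,0,-20],[0,0,0],-0.8],[[0,0,-50],[0,0,0],-0.8],[[0,0,-90],[0,0,0],-0.8],[[0,0,-130],[0,0,0],-0.8],[[0,0,-169],[0,0,0],-0.8],[[-5,13,-169],[0,0,8],-0.8],[[-10,26,-169],[0,0,16],-0.8],[[-15,39,-169],[0,0,24],-0.8],[[-20,52,-169],[0,0,32],-0.8],[[-25,65,-169],[0,0,40],-0.8],[[-30,78,-169],[0,0,48],-0.8],[[-35,91,-169],[0,0,56],-0.8],[[-40,104,-169],[0,0,64],-0.8],[[-45,117,-169],[0,0,72],-0.8],[[-50,130,-169],[0,0,80],-0.8],[[-50,130,-169],[0,0,85],-0.8],[[-50,130,-169],[0,0,85],-0.8]]}}

```text
time: 27.15
tool_pos: [0.4694, 0.4183, 0.2003]
ee_rot: [3.141, -0.0, 1.624]
wrist_force: [-0.2, 0.7, -0.2]
width: 0.0217
```

```bash
python3 - <<'E'
from h import *
im=viewer.snapshot('side'); s2=viewer.snapshot('scene')
cv2.imwrite('pics/r1.png',np.hstack([cv2.resize(im[:,:,::-1],(400,300)),cv2.resize(s2[130:280,200:400,::-1],(400,300))]))
print(tool(), status.get_obs()['width'])
E
```

```text
(array([0.4694, 0.4181, 0.2002]), array([[-0.0536,  0.9986,  0.0007],
       [ 0.9986,  0.0536,  0.0005],
       [ 0.0004,  0.0008, -1.    ]])) 0.022185578770570324
```

View pics/r1.png

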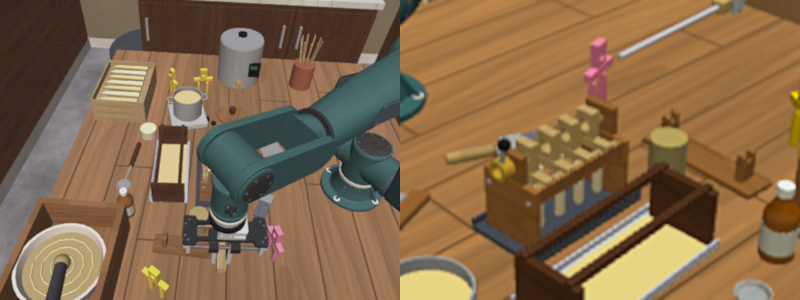

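```bash
python3 - <<'E'
from h import *
p,_=tool()
a=.0525
P=[T2(p[0],p[1],a,(0,-d,p[2]+.019))[0] for d in (.275,.2,.1,.04)]
u=proj('scene',P); print(u)
im=viewer.snapshot('scene')[:,:,::-1].copy()
x0,y0=int(u[0,0])-30,int(u[0,1])-45
c=cv2.resize(im[y0:y0+75,x0:x0+100],None,fx=8,fy=8,interpolation=cv2.INTER_CUBIC)
q=[tuple(int(v) for v in (w-[x0,y0]+.5)*8) for w in u]
for a,b in zip(q,q[1:]): cv2.line(c,a,b,(0,255,0),1)
cv2.circle(c,q[0],4,(0,0,255),1)
cv2.imwrite('pics/tip.png',c)
E
```

```text
[[308.6521 157.3933]
 [325.0099 149.2683]
 [345.2413 139.2194]
 [356.5962 133.5794]]
```

View pics/tip.png

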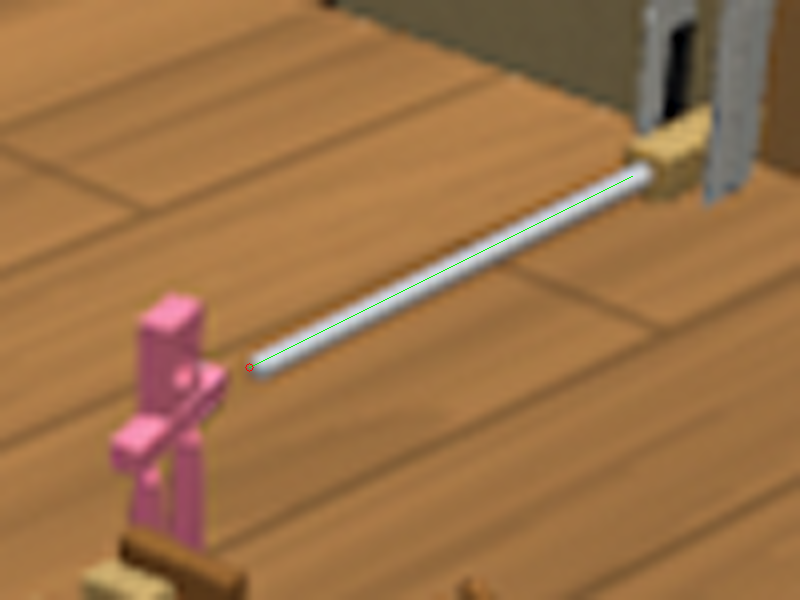

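Emit:
{"method": "move_arm", "body": {"targets": [[[0,0,30],[0,0,0],-0.8],[[0,0,60],[0,0,0],-0.8],[[0,0,85],[0,0,0],-0.8],[[0,0,85],[0,0,0],-0.8],[[-10,0,85],[0,0,0],-0.8],[[-20,0,85],[0,0,0],-0.8],[[-30,0,85],[0,0,0],-0.8],[[-40,0,85],[0,0,0],-0.8],[[-50,0,85],[0,0,0],-0.8],[[-60,0,85],[0,0,0],-0.8],[[-60,0,85],[0,0,0],-0.8]]}}

```text
time: 28.68
tool_pos: [0.4726, 0.3574, 0.1145]
ee_rot: [3.142, 0.0, 1.622]
wrist_force: [-0.2, 0.1, -0.4]
width: 0.0221
```

```bash
python3 - <<'E'
from h import *
p,r=tool(); print(p,status.get_obs()['wrist_force'],status.get_obs()['wrist_torque'])
d=p-[RACK[0],RACK[1],0]; a=RACK[2]; print('rack frame',np.cos(a)*d[0]+np.sin(a)*d[1],-np.sin(a)*d[0]+np.cos(a)*d[1], 'yaw',np.arctan2(-r[0,0],r[1,0])-a)
E
```

```text
[0.4726 0.3574 0.1145] [-0.2097  0.1347 -0.3777] [ 0.05   -0.0073 -0.0122]
rack frame 0.00032823571239379637 0.3414555482819413 yaw -0.0011805299218856508
```

Emit:
{"method": "move_arm", "body": {"targets": [[[-10,0,0],[0,0,0],-0.8],[[-22,0,0],[0,0,0],-0.8],[[-34,0,0],[0,0,0],-0.8],[[-46,0,0],[0,0,0],-0.8],[[-58,0,0],[0,0,0],-0.8],[[-70,0,0],[0,0,0],-0.8],[[-82,0,0],[0,0,0],-0.8],[[-94,0,0],[0,0,0],-0.8],[[-106,0,0],[0,0,0],-0.8],[[-118,0,0],[0,0,0],-0.8],[[-130,0,0],[0,0,0],-0.8],[[-130,0,0],[0,0,0],-0.8]]}}

```text
time: 30.18
tool_pos: [0.4794, 0.2275, 0.1146]
ee_rot: [3.141, -0.0, 1.622]
wrist_force: [-0.4, -0.5, -0.8]
width: 0.022
```

Emit:
{"method": "move_arm", "body": {"targets": [[[-10,0,0],[0,0,0],-0.8],[[-20,0,0],[0,0,0],-0.8],[[-30,0,0],[0,0,0],-0.8],[[-40,0,0],[0,0,0],-0.8],[[-50,0,0],[0,0,0],-0.8],[[-60,0,0],[0,0,0],-0.8],[[-68,0,0],[0,0,0],-0.8],[[-73,0,0],[0,0,0],-0.8],[[-75,0,0],[0,0,0],-0.8],[[-75,0,0],[0,0,0],-0.8]]}}

```text
time: 31.42
tool_pos: [0.4833, 0.1535, 0.1145]
ee_rot: [3.141, -0.0, 1.623]
wrist_force: [0.4, 0.0, 0.1]
width: 0.0223
```

Emit:
{"method": "move_arm", "body": {"targets": [[[-2,0,0],[0,0,0],-0.8],[[-3,0,0],[0,0,0],-0.8],[[-4,0,0],[0,0,0],-0.8],[[-5,0,0],[0,0,0],-0.8],[[-5,0,0],[0,0,0],-0.8]]}}

```text
time: 32.05
tool_pos: [0.4835, 0.1495, 0.1146]
ee_rot: [3.141, -0.002, 1.624]
wrist_force: [-0.3, 4.4, -0.5]
width: 0.022
```

Emit:
{"method": "move_arm", "body": {"targets": [[[-1,0,0],[0,0,0],-0.8],[[-2,0,0],[0,0,0],-0.8],[[-2,0,0],[0,0,0],-0.8]]}}

```text
time: 32.42
tool_pos: [0.4835, 0.1495, 0.1147]
ee_rot: [3.141, -0.006, 1.624]
wrist_force: [-0.5, 9.4, -1.0]
width: 0.0219
```

Emit:
{"method": "move_arm", "body": {"targets": [[[1,0,0],[0,0,0],-0.8],[[1,0,0],[0,0,0],0],[[1,0,0],[0,0,0],0],[[1,0,0],[0,0,0],0],[[1,0,-20],[0,0,0],0],[[1,0,-70],[0,0,0],0],[[1,0,-120],[0,0,0],0],[[1,0,-150],[0,0,0],0],[[-60,15,-150],[0,0,0],-1],[[-120,30,-150],[0,0,0],-1],[[-180,45,-150],[0,0,0],-1],[[-240,50,-150],[0,0,0],-1],[[-244,50,-150],[0,0,0],-1],[[-244,50,-150],[0,0,0],-1],[[-244,50,-150],[0,0,0],-1]]}}

```text
time: 34.3
tool_pos: [0.5462, -0.0932, 0.2648]
ee_rot: [3.141, -0.0, 1.625]
wrist_force: [0.0, -1.1, 0.4]
width: 0.0008
```

```bash
python3 - <<'E'
from h import *
p,r=tool(); 
def rk(p): 
    d=p-[RACK[0],RACK[1],0]; a=RACK[2]; return np.array([np.cos(a)*d[0]+np.sin(a)*d[1],-np.sin(a)*d[0]+np.cos(a)*d[1],p[2]])
print(p,rk(p),status.get_obs()['width'])
im=viewer.snapshot('wrist')[:,:,::-1].copy(); s=viewer.snapshot('scene')[:,:,::-1]
cv2.imwrite('pics/lev.png',np.hstack([cv2.resize(im,(440,330)),cv2.resize(s[170:260,220:310],(330,330),interpolation=cv2.INTER_CUBIC)]))
E
```

```text
[ 0.5462 -0.0932  0.2648] [ 0.0502 -0.1124  0.2648] 0.0008348716153495019
```

View pics/lev.png

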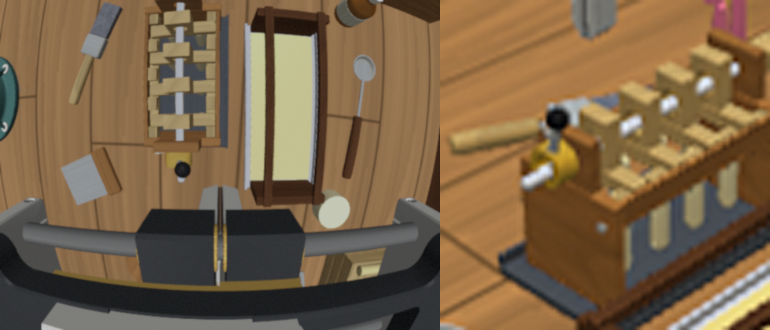

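Emit:
{"method": "move_arm", "body": {"targets": [[[-2,0,40],[0,0,0],-1],[[-2,0,80],[0,0,0],-1],[[-2,0,104],[0,0,0],-1],[[-2,0,104],[0,0,0],-1],[[-2,-8,104],[0,0,0],-1],[[-2,-14,104],[0,0,0],-1],[[-2,-19,104],[0,0,0],-1],[[-2,-24,104],[0,0,0],-1],[[-2,-29,104],[0,0,0],-1],[[-2,-34,104],[0,0,0],-1],[[-2,-39,104],[0,0,0],-1],[[-2,-44,104],[0,0,0],-1],[[-2,-48,104],[0,0,0],-1],[[-2,-52,104],[0,0,0],-1],[[-2,-52,104],[0,0,0],-1]]}}

```text
time: 36.28
tool_pos: [0.4938, -0.0993, 0.1603]
ee_rot: [-3.141, -0.0, 1.623]
wrist_force: [0.9, -0.2, 0.4]
width: 0.0004
```

Emit:
{"method": "move_arm", "body": {"targets": [[[0,-2,0],[0,0,0],-1],[[0,-4,0],[0,0,0],-1],[[0,-4,0],[0,0,0],-1]]}}

```text
time: 36.65
tool_pos: [0.4903, -0.0995, 0.1605]
ee_rot: [-3.141, -0.0, 1.623]
wrist_force: [0.3, 0.6, -0.4]
width: 0.0009
```

Emit:
{"method": "move_arm", "body": {"targets": [[[0,-2,0],[0,0,0],-1],[[0,-4,0],[0,0,0],-1],[[0,-4,0],[0,0,0],-1]]}}

```text
time: 37.02
tool_pos: [0.4863, -0.0997, 0.1606]
ee_rot: [3.142, 0.0, 1.623]
wrist_force: [0.9, -0.3, -1.6]
width: 0.0008
```

Emit:
{"method": "move_arm", "body": {"targets": [[[0,-2,0],[0,0,0],-1],[[0,-3,0],[0,0,0],-1],[[0,-3,0],[0,0,0],-1]]}}

```text
time: 37.4
tool_pos: [0.4833, -0.0999, 0.1606]
ee_rot: [-3.141, 0.0, 1.623]
wrist_force: [1.5, -0.3, -0.5]
width: 0.0007
```

Emit:
{"method": "move_arm", "body": {"targets": [[[0,-2,0],[0,0,0],-1],[[0,-3,0],[0,0,0],-1],[[0,-3,0],[0,0,0],-1]]}}

```text
time: 37.78
tool_pos: [0.4803, -0.1001, 0.1606]
ee_rot: [-3.141, 0.0, 1.623]
wrist_force: [1.0, 0.1, 0.3]
width: 0.0008
```

Emit:
{"method": "move_arm", "body": {"targets": [[[0,-2,0],[0,0,0],-1],[[0,-3,0],[0,0,0],-1],[[0,-3,0],[0,0,0],-1]]}}

```text
time: 38.15
tool_pos: [0.4782, -0.1002, 0.1609]
ee_rot: [3.139, 0.0, 1.623]
wrist_force: [4.3, 0.6, -0.1]
width: 0.0003
```

Emit:
{"method": "move_arm", "body": {"targets": [[[0,-1,0],[0,0,0],-1],[[0,-2,0],[0,0,0],-1],[[0,-2,0],[0,0,0],-1]]}}

```text
time: 38.52
tool_pos: [0.4775, -0.1003, 0.1616]
ee_rot: [3.136, 0.001, 1.623]
wrist_force: [7.2, 0.3, 0.6]
width: 0.0005
```

Emit:
{"method": "move_arm", "body": {"targets": [[[0,10,0],[0,0,0],-1],[[0,25,0],[0,0,0],-1],[[0,25,-60],[0,0,0],-1],[[0,25,-120],[0,0,0],0.2],[[-60,30,-140],[0,0,0],0.2],[[-120,35,-150],[0,0,0],0.2],[[-180,40,-150],[0,0,0],0.2],[[-240,45,-150],[0,0,0],0.2],[[-290,45,-150],[0,0,0],0.2],[[-290,45,-150],[0,0,0],0.2],[[-290,45,-150],[0,0,0],0.2]]}}

```text
time: 39.9
tool_pos: [0.5358, -0.3871, 0.3095]
ee_rot: [-3.14, -0.002, 1.623]
wrist_force: [-0.3, -0.6, 0.6]
width: 0.0565
```

```bash
python3 - <<'E'
from h import *
import pickle
tl=tool(); im=viewer.snapshot('wrist'); pickle.dump((tl,im),open('D.pkl','wb')); print(tl[0],status.get_obs()['ee_rot'])
s=viewer.snapshot('scene')[:,:,::-1]
cv2.imwrite('pics/d.png',np.hstack([cv2.resize(im[:,:,::-1],(480,360)),cv2.resize(s[170:270,220:310],(320,360),interpolation=cv2.INTER_CUBIC)]))
E
```

```text
[ 0.5358 -0.3871  0.3095] [-3.1412 -0.0009  1.6242]
```

View pics/d.png

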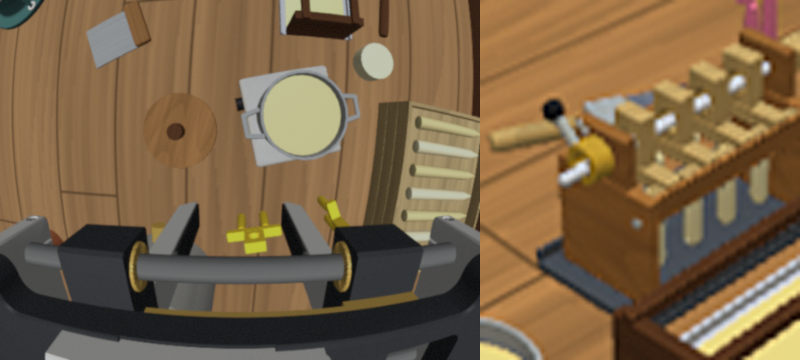

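```bash
python3 - <<'E'
from h import *
import pickle
tl,im=pickle.load(open('D.pkl','rb')); im=im[:,:,::-1].copy()
kn=at_z('wrist',[(205.3,152.8)],.046,tl)[0]; pt=at_z('wrist',[(352.3,133)],.13,tl)[0]; print('rough',kn,pt)
s=2500; out=[]
def hough(c,z,r0,r1,p2=20):
    x0,y1=c[0]-.1,c[1]+.1
    a=ortho('wrist',im,z,x0,x0+.2,y1-.2,y1,s,tl); g=cv2.GaussianBlur(cv2.cvtColor(a,cv2.COLOR_BGR2GRAY),(7,7),0)
    h=cv2.HoughCircles(g,cv2.HOUGH_GRADIENT,1.5,20,param1=60,param2=p2,minRadius=int(r0*s),maxRadius=int(r1*s))
    if h is None: print('none'); out.append(a); return
    for k,(u,v,r) in enumerate(h[0][:3]):
        print(z,'centre',x0+u/s,y1-v/s,'r',r/s)
        if k==0: cv2.circle(a,(int(u),int(v)),int(r),(0,0,255),1); cv2.circle(a,(int(u),int(v)),3,(0,0,255),1)
    out.append(a)
hough(pt,.13,.057,.063); hough(kn,.016,.062,.070)
hough(kn,.048,.012,.016,12)
cv2.imwrite('pics/circ.png',cv2.resize(np.hstack(out),(795,265)))
E
```

```text
rough [ 0.4304 -0.348   0.046 ] [ 0.6125 -0.3121  0.13  ]
0.13 centre 0.6154458445266762 -0.3143990085544198 r 0.05782
0.13 centre 0.6130458486036339 -0.30659900317808086 r 0.062440004
0.13 centre 0.6046458479718246 -0.317399007183513 r 0.062440004
none
0.048 centre 0.4303283894038875 -0.3485379221775148 r 0.014339999Traceback (most recent call last):
  File "<stdin>", line 17, in <module>
    return _nx.concatenate(arrs, 1, dtype=dtype, casting=casting)
           ~~~~~~~~~~~~~~~^^^^^^^^^^^^^^^^^^^^^^^^^^^^^^^^^^^^^^^
ValueError: all the input array dimensions except for the concatenation axis must match exactly, but along dimension 0, the array at index 0 has size 500 and the array at index 1 has size 501
```

```bash
python3 - <<'E'
from h import *
import pickle
tl,im=pickle.load(open('D.pkl','rb')); im=im[:,:,::-1].copy()
s=3500;c=(.6135,-.3125);x0,y1=c[0]-.085,c[1]+.085
a=ortho('wrist',im,.13,x0,x0+.17,y1-.17,y1,s,tl)[:590,:590]
g=cv2.GaussianBlur(cv2.cvtColor(a,cv2.COLOR_BGR2GRAY),(5,5),0).astype(float)
th=np.linspace(0,2*np.pi,360)
def score(cx,cy,r):
    f=lambda rr:cv2.remap(g.astype(np.float32),((cx-x0+rr*np.cos(th))*s).astype(np.float32)[None],((y1-cy-rr*np.sin(th))*s).astype(np.float32)[None],cv2.INTER_LINEAR)
    return np.mean(np.abs(f(r+.001)-f(r-.001)))
best=sorted(((score(cx,cy,.060)+score(cx,cy,.056),cx,cy) for cx in np.arange(.606,.621,.0005) for cy in np.arange(-.32,-.305,.0005)),reverse=True)[:4]; print(best)
b=best[0]; cen=(int((b[1]-x0)*s),int((y1-b[2])*s))
for r in (.056,.060): cv2.circle(a,cen,int(r*s),(0,0,255),1,cv2.LINE_AA)
cv2.imwrite('pics/pot.png',a)
E
```

```text
[(np.float32(56.40731), np.float64(0.6139999999999991), np.float64(-0.3165)), (np.float32(56.33842), np.float64(0.6134999999999992), np.float64(-0.3165)), (np.float32(56.092484), np.float64(0.6134999999999992), np.float64(-0.316)), (np.float32(55.799385), np.float64(0.6139999999999991), np.float64(-0.316))]
```

View pics/pot.png

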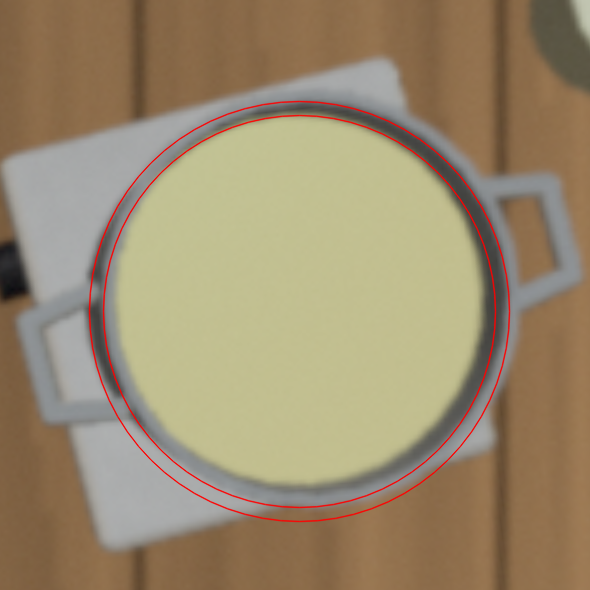

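```bash
python3 - <<'E'
from h import *
k=(.4303,-.3485); p=(.6160,-.3128)
plan((.5358,-.3871,.311,.0524),[(*k,.10,.0524),(*k,.020,.0524)])
plan((*k,.020,.0524),[(*k,.19,.0524),(*p,.19,.0524),(*p,.144,.0524)])
E
```

```text
[  44.1 -103.3  211. ] turn z -0.0
[  44.1 -103.3  291. ] turn z -0.0
[   0.    0. -170.] turn z -0.0
[  25.9  187.3 -170. ] turn z -0.0
[  25.9  187.3 -124. ] turn z -0.0
```

Emit:
{"method": "move_arm", "body": {"targets": [[[20,-50,20],[0,0,0],0.2],[[44,-103.5,60],[0,0,0],0.2],[[44,-103.5,120],[0,0,0],0.2],[[44,-103.5,180],[0,0,0],0.2],[[44,-103.5,230],[0,0,0],0.2],[[44,-103.5,270],[0,0,0],0.2],[[44,-103.5,285],[0,0,0],0.2],[[44,-103.5,291],[0,0,0],0.2],[[44,-103.5,291],[0,0,0],0.2],[[44,-103.5,291],[0,0,0],-0.8],[[44,-103.5,291],[0,0,0],-0.8],[[44,-103.5,291],[0,0,0],-0.8],[[44,-103.5,291],[0,0,0],-0.8]]}}

```text
time: 41.62
tool_pos: [0.4299, -0.3494, 0.02]
ee_rot: [3.142, 0.001, 1.623]
wrist_force: [-2.5, -0.4, 2.8]
width: 0.0272
```

Emit:
{"method": "move_arm", "body": {"targets": [[[0,0,-10],[0,0,0],-0.8],[[0,0,-40],[0,0,0],-0.8],[[0,0,-80],[0,0,0],-0.8],[[0,0,-120],[0,0,0],-0.8],[[0,0,-160],[0,0,0],-0.8],[[0,0,-170],[0,0,0],-0.8],[[5,30,-170],[0,0,0],-0.8],[[10,70,-170],[0,0,0],-0.8],[[15,110,-170],[0,0,0],-0.8],[[20,150,-170],[0,0,0],-0.8],[[26,180,-170],[0,0,0],-0.8],[[26,187.5,-170],[0,0,0],-0.8],[[26,187.5,-170],[0,0,0],-0.8],[[26,187.5,-160],[0,0,0],-0.8],[[26,187.5,-145],[0,0,0],-0.8],[[26,187.5,-138],[0,0,0],-0.8],[[26,187.5,-138],[0,0,0],-0.8]]}}

```text
time: 43.75
tool_pos: [0.6149, -0.313, 0.156]
ee_rot: [-3.139, -0.002, 1.623]
wrist_force: [0.7, 0.1, -1.7]
width: 0.027
```

Emit:
{"method": "move_arm", "body": {"targets": [[[0,1,4],[0,0,0],-0.8],[[0,1,7],[0,0,0],-0.8],[[0,1,10],[0,0,0],-0.8],[[0,1,10],[0,0,0],-0.8]]}}

```text
time: 44.25
tool_pos: [0.6167, -0.3131, 0.1471]
ee_rot: [-3.141, -0.0, 1.623]
wrist_force: [0.2, -0.1, -0.9]
width: 0.0274
```

Emit:
{"method": "move_arm", "body": {"targets": [[[0,0,1],[0,0,0],-0.8],[[0,0,2],[0,0,0],-0.8],[[0,0,2],[0,0,0],-0.8]]}}

```text
time: 44.62
tool_pos: [0.6168, -0.3132, 0.1454]
ee_rot: [3.142, -0.0, 1.623]
wrist_force: [0.2, -0.2, -0.4]
width: 0.0274
```

Emit:
{"method": "move_arm", "body": {"targets": [[[0,0,1],[0,0,0],-0.8],[[0,0,2],[0,0,0],-0.8],[[0,0,2],[0,0,0],-0.8]]}}

```text
time: 45.0
tool_pos: [0.6169, -0.3132, 0.1441]
ee_rot: [3.141, 0.0, 1.623]
wrist_force: [-1.2, 0.4, 0.7]
width: 0.0278
```

Emit:
{"method": "move_arm", "body": {"targets": [[[0,0,0],[0,0,0],0.2],[[0,0,0],[0,0,0],0.2],[[0,0,0],[0,0,0],0.2],[[0,0,-20],[0,0,0],0.2],[[0,0,-60],[0,0,0],0.2],[[0,0,-110],[0,0,0],0.2],[[-40,-40,-150],[0,0,0],0.2],[[-85,-75,-180],[0,0,0],0.2],[[-85,-75,-180],[0,0,0],0.2],[[-85,-75,-180],[0,0,0],0.2],[[-85,-75,-180],[0,0,0],0.2]]}}

```text
time: 46.38
tool_pos: [0.547, -0.4007, 0.3217]
ee_rot: [-3.14, -0.002, 1.625]
wrist_force: [0.7, 0.0, -0.0]
width: 0.0568
```

```bash
python3 - <<'E'
from h import *
tl=tool(); im=viewer.snapshot('wrist')[:,:,::-1].copy(); s=viewer.snapshot('scene')[:,:,::-1].copy(); d=viewer.snapshot('side')[:,:,::-1].copy()
for L,c in (((rect(-.027,.027,-.098,-.086,.156)),(0,255,0)),):
    for A,B in L:
        u=proj('scene',np.r_[T2(*RACK,A),T2(*RACK,B)])
        #cv2.line(s,tuple(np.int32(u[0])),tuple(np.int32(u[1])),c,1)
# expected ball at the locked stop
ball=T2(*RACK,[(-.047*np.sin(.85),-.112,.134+.047*np.cos(.85)),(0.0,.098,.134)])
print('ball scene px',proj('scene',ball),'wrist',proj('wrist',ball,tl))
for n,i in (('scene',s),('wrist',im)):
    u=proj(n,ball[:1],tl if n=='wrist' else None)[0]; x,y=np.int32(u)
    if n=='wrist' and not(20<x<540 and 20<y<400): continue
    P=i[y-20:y+20,x-20:x+20].sum(2); yy,xx=np.nonzero(P<90); print(n,'dark centroid',xx.mean()+x-20 if len(xx) else None,yy.mean()+y-20 if len(xx) else None,len(xx))
a=cv2.resize(s[165:330,170:350],(396,363),interpolation=cv2.INTER_CUBIC)
b=cv2.resize(d[90:290,190:370],(390,433))[:363]
cv2.imwrite('pics/final.png',np.hstack([a,b]))
E
```

```text
ball scene px [[240.1314 200.082 ]
 [301.2009 186.3549]] wrist [[ 218.8101  -63.3156]
 [ 256.6306 -151.7057]]
scene dark centroid 239.89999999999998 200.1 20
```

View pics/final.png

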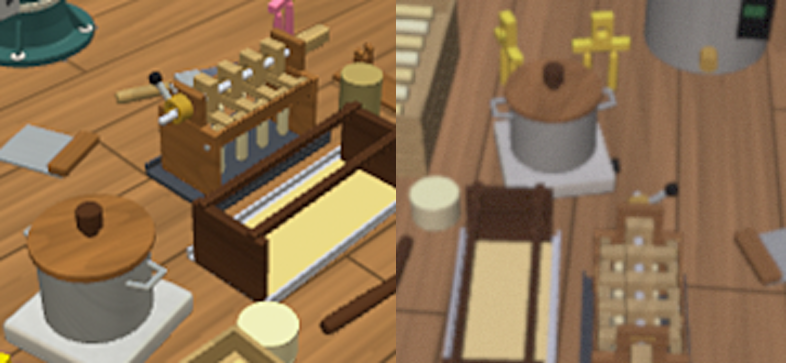

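```bash
python3 -c "
from bench import order; print(order.close_job())"
```

```text
the job is handed in; nothing more can be done
None
```

The job is done and handed in after about 46 s of robot time. The hand-in gives no verdict.

- **Carriers:** all four were lifted clear of the drip stand with the candles hanging down. Each was set in its own notch. The overhead overlay of the rack matched their expected places closely.
- **Rod:** I pushed it in from the end opposite the collar, through both cheeks and all four eyes, until the handle's shoulder met the cheek. It stopped there at about 9 N without moving further. I did not measure the gap at the shoulder again after letting go, but the final picture shows the handle against the cheek.
- **Collar:** only then did I turn the lever over to its stop, which held at about 7 N. The black ball's pixel (239.9, 200.1) matches the one predicted for locked (240.1, 200.1).
- **Lid:** it sits level in the pot rim. The grip height at release was 144 mm, as expected for a seated lid.

**Checks that disagreed:** the automatic circle fits of the pot rim were misled by the edge of the wax, so I read the rim centre by eye. The lid went in without noticeable side force.

The arm did not touch the other things on the bench, and the final pictures show none of them moved.

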